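Pack the roller gate's bed with spacer plates until it is snug

ROBOT

A 7-joint arm with a two-finger parallel gripper is mounted at the origin on the work surface. World frame = base frame: x ahead of the robot, y to its left, z up, the work surface at z = 0. Lengths are in m, angles in rad, forces in N, time in s.
With the tool pointing down it reaches from about 0.4 to 0.875 m from the base axis. Payload 19.3 kg.
Tool frame: the origin (TCP) lies midway between the tips of the shut fingers; the grasp point (between the pads) lies env.grip_point_offset behind it (env.grip_point_offset is the distance from the TCP to the grasp point, in m); z points along the fingers, y is the line along which they close (so a half turn about z gives the same grasp; the last joint's range is limited). The gripper opens to 85 mm and grips with 20 to 120 N. Pads are 22 mm wide; open, the fingers measure 114 mm over their backs; the gripper's body (76 mm by 85 mm) begins 54 mm behind the grasp point. The pads swing forward as they close: fully open they stand 13 mm farther back than shut.
Start: joints at [1.117, 0.521, -0.036, 1.599, 0.021, 1.021, -0.113], TCP at [0.234, -0.58, 0.231] pointing down, gripper open.
Joint ranges: [-2.91, 2.91], [-0.3, 2.13], [-1.5, 1.42], [0.17, 2.43], [-1.26, 4.41], [0.16, 1.93], [-2.52, 2.52]. Speed limits (rad/s): [1.89, 1.89, 2.39, 2.39, 3.01, 3.01, 3.01].

INTERFACE

Orientations are given as [roll, pitch, yaw] about the fixed x, y, z axes, in that order (R = Rz(yaw) Ry(pitch) Rx(roll)).
In Python, from station import env gives the robot as it stands.
- The arm moves only by the tool send_rows, never from a script. Its argument "steps" is one flat list of numbers, 5 for each row, row after row: the shift along the tool's x, y, z in mm, then the turn about the tool's z in rad, then the opening, from 0 (shut) to 1 (fully open). In form: [tx, ty, tz, twist, grip, tx, ty, tz, twist, grip, ...]. A call has 1 to 10 rows; each row is the pose to reach, as a shift and turn from the pose commanded when the call began, along the tool's axes at that moment; what a row does not reach only later rows make up. A row lasts 1/10 s, in which the tool goes at most 50 mm and 8.59 degrees, less where a joint would pass 70% of its speed; a pose out of reach is approached as far as the arm can. A call with a gripper value outside its range is refused whole. The fingers move at their own pace and stop on an object; the grip force is fixed at half the most. Time passes only in rows, so rows that repeat a pose let the fingers close. It gives the time, the measured TCP pose, the force, the opening and the grip force at its end, in the units of the state.
- env.get_obs(): the state, without advancing time (a new reading comes with each control period).
- env.capture(name): name is "scene" or "side" or "wrist"; returns a dict with "color" (400x640x3 uint8, red, green, blue), "fx", "fy", "cx", "cy" (pixels), "origin" and "orientation" of the camera in the world; the wrist camera has in their place "hand_eye" (4x4, takes a point from camera to tool coordinates, whose origin is the TCP and whose axes are the flange's). Camera axes: x right, y up, looking along -z (the intrinsics and any distortion apply to the point x, -y, -z); pixel columns grow to the right and rows downward; lengths in m; the calibration is good to about 2 mm. A picture is of the moment at which its call begins: read the wrist's pose just before it. There is no depth.
- env.job_done(): hands the job in; it is judged then, once.
Trained networks look in a picture, given as the dict that the camera call returned (one of the last four; its "shot" number tells which), for a name from the list of things; names that differ only in an ending like _2 or _b are one class to them, and where a whole thing is asked for, a point or a joint stands for the part that bears it (a point fixed in the world has none). Each returns a list of dicts, best first, with "score" (0 to 1); they miss things now and then, are a little off and sometimes report something else, mostly with a low value. They report only what shows in the picture. A call takes as long as a camera call.
- env.search_frame(name, picture): "centre" ([column, row] in pixels, amid what is visible of it).
- env.tip_of(name, picture): "centre" ([column, row] in pixels: a listed point, or the origin of a listed thing).
The state is a dict: "time_s": time; "joints": joint angles; "qd": joint speeds; "effort": joint torques, N m; "position": TCP position; "tcp_rot": TCP orientation; "wrist_force": force on the tool from outside, world axes, zero at the start; "wrist_torque": the same for the moment, N m; "gripper_width": finger opening in m; "gripper_force": force on a finger pad.
Only numpy, scipy, OpenCV 4.12 (cv2) and the standard library are available. Lean on these libraries where they do the work, as an engineer would, in place of code of your own. Each camera call takes 0.05 s, during which the arm holds its last target. There are 200 camera calls.

TASK

Pack up the bed of the roller gate by adding spacer plates from the pile one by one, each laid squarely along the bed with its far end under the roller, until a press on the red button brings the roller down firmly on the pack instead of running to the bottom of its stroke. Use no more plates than that takes, finish with a press in which the roller pinches the finished pack, and let the gate spring back up. Leave the spare plates on their pile and do not shift the blue tiles, the star or the mallet.

Things in the scene. Friction and masses are not known exactly. Their poses are not given: they have to be found in the camera images.
- pack (a point): point over the middle of the gate station's bed, 72 mm above the counter, level with the roller's underside when fully down. x runs along the bed, away from the robot, towards the gate; z up. Bed: fixed level dark steel bar 170 mm long, 36 wide, its top an unknown 5 to 25 mm below this point: 1 or 2 plates needed. A plate lies right with its centre over this point, its length along x.
- roller (a point): middle of the underside of the gate's rubber roller (24 mm diameter, 76 mm long, across the bed), 65 mm in the bed's +x from the bed's middle; 122 mm above the counter with the gate up, so plates slide in under it from the robot's side. Side arms 80 mm apart inside; steel posts 72 mm either side, 185 mm tall. Beside the bed it is free down to 12 mm above the counter.
- button_top (a point): centre of the top of the red mushroom button (48 mm diameter) that sits on top of the gate, straight above the roller and rigidly joined to it; 213 mm above the counter with the gate up, 163 mm with it fully down.
- gate (a joint): how far the gate (button and roller together) is pushed down, in m: 0 = up, 0.050 = fully down against its stop. A spring lifts it back when released; pushing takes about 1.5 N at the top and 4.5 N at the bottom, and it goes hard when the roller meets the pack or the stop.
- plate1_mid (a point): spacer plate 1: flat plastic bar 180 x 50 x 14 mm, 0.15 kg, orange; this point is its very centre, 7 mm above its underside. x along its 180 mm length, y across its 50 mm width, z up. At the start the three lie flat in one pile, loosely squared, on the low rubber stand, plate1 lowest, plate3 on top.
- plate2_mid (a point): spacer plate 2: flat plastic bar 180 x 50 x 14 mm, 0.15 kg, yellow; this point is its very centre, 7 mm above its underside. x along its 180 mm length, y across its 50 mm width, z up. At the start the three lie flat in one pile, loosely squared, on the low rubber stand, plate1 lowest, plate3 on top.
- plate3_mid (a point): spacer plate 3: flat plastic bar 180 x 50 x 14 mm, 0.15 kg, orange; this point is its very centre, 7 mm above its underside. x along its 180 mm length, y across its 50 mm width, z up. At the start the three lie flat in one pile, loosely squared, on the low rubber stand, plate1 lowest, plate3 on top.
- stand_top (a point): centre of the top of the fixed black rubber stand under the pile: 160 x 34 mm (length along x), 20 mm high, so narrower than the plates.
- tile1: cobalt glazed square tile 100 x 100 x 12 mm, lying flat; origin under its centre. Leave alone.
- tile2: cobalt glazed square tile 100 x 100 x 12 mm, lying flat; origin under its centre. Leave alone.
- star: white glazed eight-pointed star tile, 113 mm across its points, 12 mm thick, lying flat; origin under its centre. Leave alone.
- mallet: rubber mallet 280 mm long lying on the counter, handle to its -x; origin at the underside of its middle. Leave alone.

How it is judged:
On the way, in this order (a step that is already met when the one before it is completed fails the run):
1. at least one spacer plate lies squarely and flat on the bed, let go ((((x of plate1_mid in the frame of pack between -0.02 and 0.02 m and y of plate1_mid in the frame of pack between -0.014 and 0.014 m and angle between the x axis of plate1_mid and the x axis of pack, either way round below 0.15 rad and angle between plate1_mid's own z axis and vertical below 0.05 rad) and linear speed of plate1 below 0.02 m/s and contact force between the fingers and plate1 below 0.3 N) or ((x of plate2_mid in the frame of pack between -0.02 and 0.02 m and y of plate2_mid in the frame of pack between -0.014 and 0.014 m and angle between the x axis of plate2_mid and the x axis of pack, either way round below 0.15 rad and angle between plate2_mid's own z axis and vertical below 0.05 rad) and linear speed of plate2 below 0.02 m/s and contact force between the fingers and plate2 below 0.3 N) or ((x of plate3_mid in the frame of pack between -0.02 and 0.02 m and y of plate3_mid in the frame of pack between -0.014 and 0.014 m and angle between the x axis of plate3_mid and the x axis of pack, either way round below 0.15 rad and angle between plate3_mid's own z axis and vertical below 0.05 rad) and linear speed of plate3 below 0.02 m/s and contact force between the fingers and plate3 below 0.3 N))), for 0.2 s.
2. the gate is pressed down within 17 mm of the bottom of its stroke and its roller pinches the pack with more than 1 N (value of joint gate above 0.033 m and (contact force between gate and plate1 above 1 N or contact force between gate and plate2 above 1 N or contact force between gate and plate3 above 1 N)), for 0.2 s.
At the end, for the whole second after the job is handed in: Each plate is in the pack (flat, on the bed's centre within 20 mm along, 14 mm across, 0.15 rad) or flat on the pile (within 40 mm). The pack's top is from 1 mm below to 17 mm above the roller's lowest position. Plates at rest, gate up ((((x of plate1_mid in the frame of pack between -0.02 and 0.02 m and y of plate1_mid in the frame of pack between -0.014 and 0.014 m and angle between the x axis of plate1_mid and the x axis of pack, either way round below 0.15 rad and angle between plate1_mid's own z axis and vertical below 0.05 rad) and z of plate1_mid in the frame of pack below 0.01 m) or (horizontal distance between plate1_mid and stand_top below 0.04 m and angle between plate1_mid's own z axis and vertical below 0.08 rad)) and (((x of plate2_mid in the frame of pack between -0.02 and 0.02 m and y of plate2_mid in the frame of pack between -0.014 and 0.014 m and angle between the x axis of plate2_mid and the x axis of pack, either way round below 0.15 rad and angle between plate2_mid's own z axis and vertical below 0.05 rad) and z of plate2_mid in the frame of pack below 0.01 m) or (horizontal distance between plate2_mid and stand_top below 0.04 m and angle between plate2_mid's own z axis and vertical below 0.08 rad)) and (((x of plate3_mid in the frame of pack between -0.02 and 0.02 m and y of plate3_mid in the frame of pack between -0.014 and 0.014 m and angle between the x axis of plate3_mid and the x axis of pack, either way round below 0.15 rad and angle between plate3_mid's own z axis and vertical below 0.05 rad) and z of plate3_mid in the frame of pack below 0.01 m) or (horizontal distance between plate3_mid and stand_top below 0.04 m and angle between plate3_mid's own z axis and vertical below 0.08 rad)) and (((x of plate1_mid in the frame of pack between -0.02 and 0.02 m and y of plate1_mid in the frame of pack between -0.014 and 0.014 m and angle between the x axis of plate1_mid and the x axis of pack, either way round below 0.15 rad and angle between plate1_mid's own z axis and vertical below 0.05 rad) and z of plate1_mid in the frame of pack above -0.0082 m) or ((x of plate2_mid in the frame of pack between -0.02 and 0.02 m and y of plate2_mid in the frame of pack between -0.014 and 0.014 m and angle between the x axis of plate2_mid and the x axis of pack, either way round below 0.15 rad and angle between plate2_mid's own z axis and vertical below 0.05 rad) and z of plate2_mid in the frame of pack above -0.0082 m) or ((x of plate3_mid in the frame of pack between -0.02 and 0.02 m and y of plate3_mid in the frame of pack between -0.014 and 0.014 m and angle between the x axis of plate3_mid and the x axis of pack, either way round below 0.15 rad and angle between plate3_mid's own z axis and vertical below 0.05 rad) and z of plate3_mid in the frame of pack above -0.0082 m)) and linear speed of each of plate1, plate2, plate3 below 0.02 m/s and value of joint gate below 0.006 m); the robot touches nothing.
It fails at once if the cobalt tile is shifted by more than 40 mm (distance of tile1 from where it was at the start of the episode above 0.04 m).
It fails at once if the cobalt tile is shifted by more than 40 mm (distance of tile2 from where it was at the start of the episode above 0.04 m).
It fails at once if the white star tile is shifted by more than 40 mm (distance of star from where it was at the start of the episode above 0.04 m).
It fails at once if the rubber mallet is shifted by more than 40 mm (distance of mallet from where it was at the start of the episode above 0.04 m).
It also fails if it takes over 72 s, if anything falls off the work surface, if the arm or the gripper's body presses on something with over 40 N, if the wrist force passes 120 N, or if a joint passes its speed limit or range.

## Working session

There is one attempt and no reset: what is moved stays moved. The work goes in short steps, Python scripts to look and compute and a tool call to move; the robot and the scene stay as the last step left them, time stands still between calls to the robot, and variables do not carry over. Pictures are saved under pics/ and viewed, at most 13 in all, crops included, and the job is handed in when it is done.

Besides the shell and the picture viewer there is one more tool, called after "Emit:" in YAML: its name, and indented under it one key for each argument. send_rows: Moves the arm, as the interface text tells. Its arguments: {"type":"object","properties":{"steps":{"type":"array","items":{"type":"number"}}},"required":["steps"]}

```bash
mkdir -p pics; ls; cat > h.py <<'E'
import numpy as np, cv2
from scipy.spatial.transform import Rotation as R
from station import env
def rot(o):
    o=np.array(o,float)
    if o.shape==(3,3): return o
    return R.from_euler('xyz',o).as_matrix() if o.size==3 else R.from_quat(o).as_matrix()
def tcp():
    s=env.get_obs(); return np.array(s['position']),rot(s['tcp_rot'])
def cam(name):
    p,Rt=tcp(); c=env.capture(name)
    if name=='wrist':
        H=np.array(c['hand_eye']); c['O']=p+Rt@H[:3,3]; c['M']=Rt@H[:3,:3]
    else: c['O']=np.array(c['origin']); c['M']=rot(c['orientation'])
    return c
def ray(c,px):
    d=np.array([(px[0]-c['cx'])/c['fx'],-(px[1]-c['cy'])/c['fy'],-1]); return c['M']@d
def atz(c,px,z):
    d=ray(c,px); return c['O']+d*(z-c['O'][2])/d[2]
def proj(c,P):
    q=c['M'].T@(np.array(P)-c['O']); return np.array([c['cx']+c['fx']*q[0]/-q[2],c['cy']-c['fy']*q[1]/-q[2]])
def save(c,n): cv2.imwrite('pics/'+n+'.png',c['color'][:,:,::-1])
E
python3 - <<'E'
from h import *
np.set_printoptions(precision=4,suppress=True)
s=env.get_obs(); print(s, env.grip_point_offset)
Z=dict(pack=.072,roller=.122,button_top=.213,plate3_mid=.055,plate2_mid=.041,plate1_mid=.027,stand_top=.02,tile1=0,star=0,mallet=0)
for n in('scene','side','wrist'):
    c=cam(n); save(c,n+'0'); print(n,c['O'],c['M'].tolist(),c['fx'],{k:c[k] for k in c if k not in('color','O','M')})
    for k in Z:
        print(k,[(np.round(d['centre']),round(d['score'],2),atz(c,d['centre'],Z[k])) for d in env.tip_of(k,c)[:2]])
E
```

```text
pics
{'time_s': 0.0, 'joints': array([ 1.1168,  0.522 , -0.0364,  1.6   ,  0.0212,  1.0211, -0.1128]), 'qd': array([-0.0012,  0.0009, -0.0009, -0.0002, -0.0012, -0.002 ,  0.0012]), 'effort': array([ -0.0003, -92.7119,   1.9796, -36.9945,   0.0177,   0.008 ,
        -0.0002]), 'position': array([ 0.2339, -0.5792,  0.2307]), 'tcp_rot': array([-3.1405,  0.0001,  0.3838]), 'wrist_force': array([-0.5054, -0.6056,  0.1305]), 'wrist_torque': array([-0.005 ,  0.0375,  0.0232]), 'gripper_force': 0.0, 'gripper_width': 0.08569103262233238} 0.0187
scene [ 1.5478 -0.0878  0.8979] [[0.1038184092018054, -0.6301185831682268, 0.7695273283366049], [0.9943140061102258, 0.08418633593654157, -0.06520980060246806], [-0.023693779011384974, 0.7719217784125838, 0.6352758242279596]] 377.0736671551566 {'fx': 377.0736671551566, 'fy': 377.0736671551566, 'cx': 316.98622298786387, 'cy': 198.30160197104615, 'origin': array([ 1.5478, -0.0878,  0.8979]), 'orientation': array([0.8822, 0.0237, 1.4668]), 'shot': 1}
pack [(array([260., 196.]), 0.86, array([ 0.5109, -0.1977,  0.072 ]))]
roller [(array([256., 194.]), 0.66,
[... 2218 characters left out ...]
ray([ 0.5534, -0.4634,  0.    ]))]
wrist [ 0.2978 -0.5528  0.3718] [[0.375398886215988, 0.8914244252642495, 0.2538467456362121], [-0.9268633094008675, 0.3611299385456551, 0.10251620931579829], [-0.0002862066820145026, -0.273765705537256, 0.9617963695904771]] 336.48659137093904 {'fx': 336.48659137093904, 'fy': 336.48659137093904, 'cx': 321.6127870286937, 'cy': 194.25821162237415, 'hand_eye': array([[ 0.0011,  0.9618,  0.2738,  0.0692],
       [ 1.    , -0.0011, -0.0001, -0.0009],
       [ 0.0002,  0.2738, -0.9618, -0.1405],
       [ 0.    ,  0.    ,  0.    ,  1.    ]]), 'shot': 3}
pack []
roller []
button_top []
plate3_mid []
plate2_mid []
plate1_mid []
stand_top []
tile1 []
star []
mallet []
```

View scene.

View pics/scene0.png

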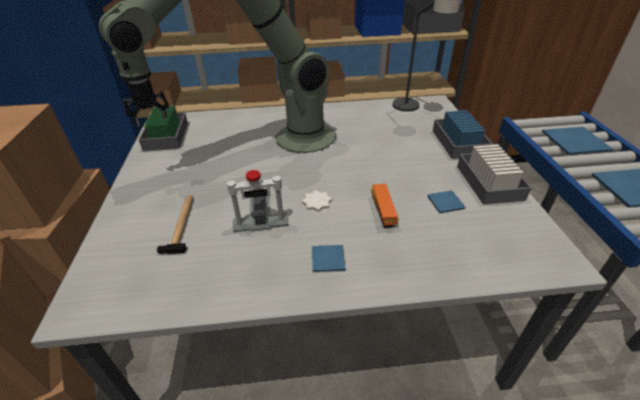

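View pics/side0.png

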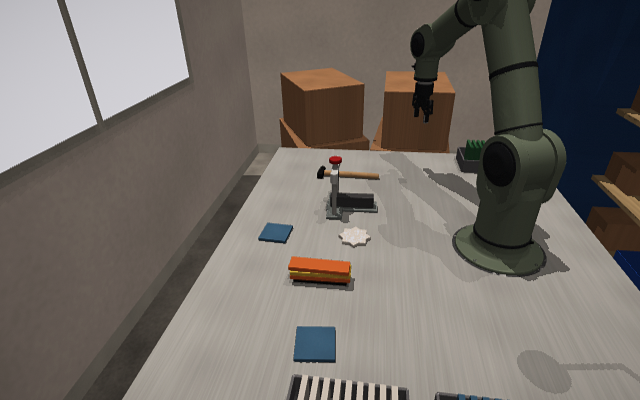

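```bash
cat >> h.py <<'E'
def go(P,yaw):
    p,Rt=tcp(); y0=np.arctan2(Rt[1,0],Rt[0,0])
    print('shift mm',np.round(Rt.T@(np.array(P)-p)*1000,1),'twist',round(-((yaw-y0+np.pi)%(2*np.pi)-np.pi),3),'z-tilt',Rt[:,2].round(4))
E
python3 -c "
from h import *
go([.50,-.20,.30],np.pi-.1)"
```

```text
shift mm [ 388.7 -252.3  -68.7] twist -2.658 z-tilt [ 0.  0. -1.]
```

Emit:
send_rows:
  steps: [0,0,-40,-0.14,1,40,-25,-69,-0.28,1,80,-50,-69,-0.42,1,120,-78,-69,-0.56,1,160,-104,-69,-0.7,1,205,-133,-69,-0.84,1,250,-162,-69,-0.98,1,295,-191,-69,-1.12,1,340,-220,-69,-1.26,1,389,-252,-69,-1.4,1]

```text
time_s: 2.65
position: [0.4882, -0.2171, 0.3006]
tcp_rot: [3.141, 0.001, 1.789]
wrist_force: [1.4, -1.5, 0.1]
gripper_width: 0.0854
gripper_force: 0.0
```

Emit:
send_rows:
  steps: [0,0,0,-0.14,1,0,0,0,-0.28,1,0,0,0,-0.42,1,0,0,0,-0.56,1,0,0,0,-0.7,1,0,0,0,-0.84,1,0,0,0,-0.98,1,0,0,0,-1.12,1,0,0,0,-1.26,1,0,0,0,-1.26,1]

```text
time_s: 3.65
position: [0.4873, -0.219, 0.3002]
tcp_rot: [3.141, -0.0, 3.046]
wrist_force: [-0.9, -0.1, -0.2]
gripper_width: 0.0854
gripper_force: 0.0
```

```bash
python3 - <<'E'
from h import *
np.set_printoptions(precision=4,suppress=True)
s=env.get_obs(); print(s['position'],s['tcp_rot'],s['joints'],s['wrist_force'])
c=cam('wrist'); save(c,'w1')
for k,z in dict(pack=.072,roller=.122,button_top=.213).items():
    print(k,[(np.round(d['centre']),round(d['score'],2),atz(c,d['centre'],z)) for d in env.tip_of(k,c)[:2]])
E
```

```text
[ 0.4873 -0.219   0.3002] [ 3.1414 -0.0001  3.0461] [ 0.8733  0.3826 -0.7452  1.7253  0.2816  1.1442  1.5215] [-0.9288 -0.0574 -0.2279]
pack []
roller [(array([344., 249.]), 0.85, array([ 0.5683, -0.2025,  0.122 ]))]
button_top [(array([352., 298.]), 0.69, array([ 0.567 , -0.2023,  0.213 ]))]
```

View pics/w1.png

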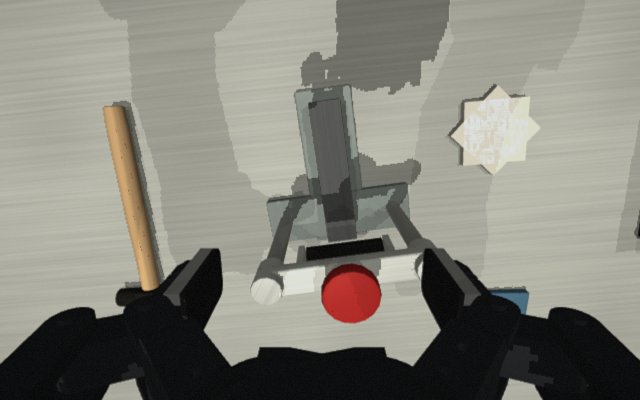

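```bash
python3 - <<'E'
import cv2
a=cv2.imread('pics/w1.png')[75:265,255:425]
cv2.imwrite('pics/crop1.png',cv2.resize(cv2.convertScaleAbs(a,alpha=1.8),None,fx=3.1,fy=3.1,interpolation=cv2.INTER_CUBIC))
E
```

```text
(no output)
```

View pics/crop1.png

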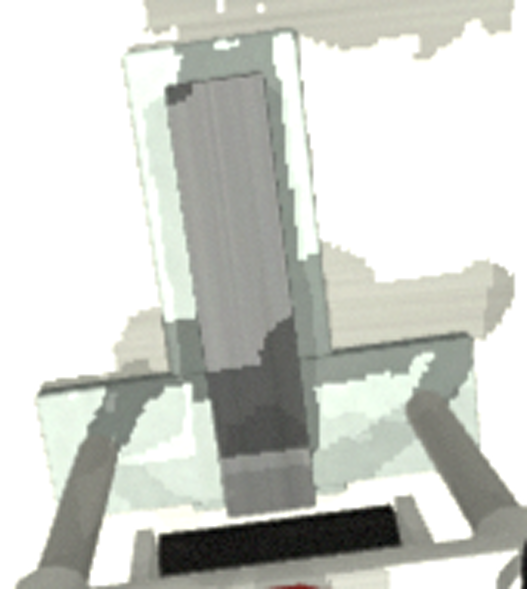

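```bash
python3 - <<'E'
from h import *
np.set_printoptions(precision=4,suppress=True)
c=cam('wrist')
L=[(308.2,103.4),(326.6,223.4)];Rr=[(339.5,98.2),(355,220.2)]
for z in(.045,.05,.055,.06,.065,.07):
    l=[atz(c,q,z) for q in L]; r=[atz(c,q,z) for q in Rr]
    d=(l[1]-l[0]+r[1]-r[0])[:2]; yaw=np.arctan2(d[1],d[0]); u=d/np.linalg.norm(d); n=np.array([-u[1],u[0]])
    w=[abs((r[i]-l[i])[:2]@n)*1000 for i in(0,1)]
    near=(l[0]+r[0])[:2]/2
    rol=np.array([.5677,-.2024]); 
    print(z,yaw,w,near,'along to roller (150?)',(rol-near)@u*1000,'lat',(rol-near)@n*1000)
E
```

```text
0.045 0.04593253023352367 [np.float64(35.91904143978397), np.float64(35.710118383898596)] [ 0.4202 -0.2088] along to roller (150?) 147.65992494754116 lat -0.35547895986602657
0.05 0.04593253023352358 [np.float64(35.465360978561385), np.float64(35.259076754464246)] [ 0.4202 -0.2089] along to roller (150?) 147.68390200928698 lat -0.329633465785085
0.055 0.04593253023352353 [np.float64(35.01168051733883), np.float64(34.808035125029924)] [ 0.4201 -0.2089] along to roller (150?) 147.7078790710329 lat -0.30378797170412425
0.06 0.045932530233523644 [np.float64(34.55800005611628), np.float64(34.35699349559561)] [ 0.4201 -0.2089] along to roller (150?) 147.73185613277866 lat -0.27794247762318347
0.065 0.04593253023352365 [np.float64(34.104319594893695), np.float64(33.905951866161296)] [ 0.4201 -0.2089] along to roller (150?) 147.75583319452457 lat -0.25209698354225907
0.07 0.04593253023352358 [np.float64(33.65063913367115), np.float64(33.45491023672697)] [ 0.4201 -0.209 ] along to roller (150?) 147.77981025627048 lat -0.2262514894613227
```

```bash
python3 -c "
from h import *
go([.55,.237,.26],3.0461)"
```

```text
shift mm [-16.5 459.8  40.3] twist -0.005 z-tilt [ 0.e+00 -1.e-04 -1.e+00]
```

Emit:
send_rows:
  steps: [0,45,0,0,1,0,92,0,0,1,0,140,5,0,1,-4,188,10,0,1,-8,236,15,0,1,-10,284,20,0,1,-12,330,25,0,1,-14,376,30,0,1,-16,420,35,0,1,-17,460,40,0,1]

```text
time_s: 4.9
position: [0.5492, 0.2396, 0.2601]
tcp_rot: [3.142, 0.0, 3.042]
wrist_force: [0.6, 0.3, 0.7]
gripper_width: 0.0857
gripper_force: 0.0
```

Emit:
send_rows:
  steps: [0,0,0,0,1,0,0,0,0,1,0,0,0,0,1]

```text
time_s: 5.2
position: [0.5494, 0.2365, 0.2603]
tcp_rot: [-3.141, 0.0, 3.042]
wrist_force: [0.7, -0.3, -0.2]
gripper_width: 0.0853
gripper_force: 0.0
```

```bash
python3 - <<'E'
from h import *
np.set_printoptions(precision=4,suppress=True)
s=env.get_obs(); print(s['position'],s['tcp_rot'],s['wrist_force'])
c=cam('wrist'); save(c,'w2')
for k,z in dict(plate3_mid=.055,stand_top=.02,plate2_mid=.041).items():
    print(k,[(np.round(d['centre']),round(d['score'],2),atz(c,d['centre'],z)) for d in env.tip_of(k,c)[:2]])
h=cv2.cvtColor(c['color'],cv2.COLOR_RGB2HSV)
m=cv2.inRange(h,(4,150,60),(16,255,255))
ct=max(cv2.findContours(m,0,2)[0],key=cv2.contourArea)
r=cv2.boxPoints(cv2.minAreaRect(ct)); q=cv2.approxPolyDP(ct,6,True)[:,0]
print(r,q.tolist()); P=np.array([atz(c,a,.062) for a in q]); print(P)
W=cv2.minAreaRect((np.array([atz(c,a,.062)[:2] for a in ct[:,0]])*1000).astype(np.float32)); print(W)
E
```

```text
[0.5494 0.2365 0.2603] [-3.141   0.0001  3.0421] [ 0.71   -0.3201 -0.1579]
plate3_mid [(array([318., 188.]), 0.64, array([0.5703, 0.2311, 0.055 ]))]
stand_top []
plate2_mid []
[[285.103   97.6543]
 [335.2014  93.7505]
 [348.3209 262.1179]
 [298.2225 266.0216]] [[332, 94], [286, 101], [303, 265], [345, 262]]
[[0.4764 0.2545 0.062 ]
 [0.4785 0.2094 0.062 ]
 [0.6548 0.206  0.062 ]
 [0.6557 0.2527 0.062 ]]
((565.864013671875, 231.70211791992188), (50.460758209228516, 179.8565216064453), 88.78518676757812)
```

View pics/w2.png

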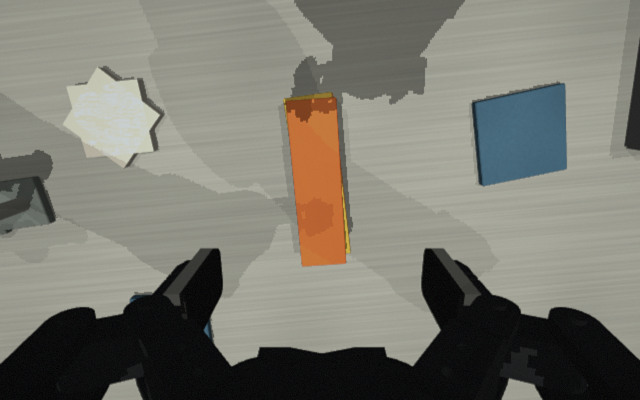

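```bash
python3 -c "
from h import *
go([.546,.2321,.047],3.1204)"
```

```text
shift mm [  3.2  -4.5 213.6] twist -0.078 z-tilt [ 5.e-04 -3.e-04 -1.e+00]
```

Emit:
send_rows:
  steps: [3,-4.5,40,-0.078,1,3,-4.5,85,-0.078,1,3,-4.5,130,-0.078,1,3,-4.5,165,-0.078,1,3,-4.5,190,-0.078,1,3,-4.5,203,-0.078,1,3,-4.5,210,-0.078,1,3,-4.5,213.5,-0.078,1,3,-4.5,213.5,-0.078,1,3,-4.5,213.5,-0.078,1]

```text
time_s: 6.4
position: [0.5463, 0.2334, 0.0478]
tcp_rot: [3.141, 0.001, 3.122]
wrist_force: [0.6, 0.6, 0.4]
gripper_width: 0.0857
gripper_force: 0.0
```

Emit:
send_rows:
  steps: [0,0,0,0,0.55,0,0,0,0,0.4,0,0,0,0,0.4,0,0,0,0,0.4,0,0,0,0,0.4,0,0,0,0,0.4,0,0,0,0,0.4,0,0,0,0,0.4]

```text
time_s: 7.2
position: [0.546, 0.2332, 0.0474]
tcp_rot: [3.142, 0.001, 3.122]
wrist_force: [-2.2, -2.2, 8.9]
gripper_width: 0.0485
gripper_force: 61.9
```

Emit:
send_rows:
  steps: [0,0,-3,0,0.4,0,0,-8,0,0.4,0,0,-15,0,0.4,0,0,-25,0,0.4,0,0,-40,0,0.4,0,0,-60,0,0.4,0,0,-60,0,0.4,0,0,-60,0,0.4]

```text
time_s: 8.0
position: [0.5461, 0.2331, 0.1075]
tcp_rot: [3.141, 0.001, 3.122]
wrist_force: [0.2, 0.5, -1.9]
gripper_width: 0.0485
gripper_force: 62.3
```

```bash
python3 - <<'E'
from h import *
np.set_printoptions(precision=4,suppress=True)
s=env.get_obs(); print(s['position'],s['tcp_rot'],s['wrist_force'],s['wrist_torque'])
c=cam('wrist'); save(c,'w3')
h=cv2.cvtColor(c['color'],cv2.COLOR_RGB2HSV)
for lo,hi in(((4,150,60),(16,255,255)),((20,150,60),(35,255,255))):
    m=cv2.inRange(h,lo,hi); ct=max(cv2.findContours(m,0,2)[0],key=cv2.contourArea); print(cv2.contourArea(ct),cv2.minAreaRect(ct))
E
```

```text
[0.5461 0.2331 0.1075] [3.1414 0.0011 3.1216] [ 0.1908  0.5061 -1.8926] [-0.0065  0.037  -0.0283]
28945.0 ((323.5, 229.0), (248.0, 131.0), 90.0)
651.5 ((312.0, 99.5), (11.0, 84.0), 90.0)
```

View pics/w3.png

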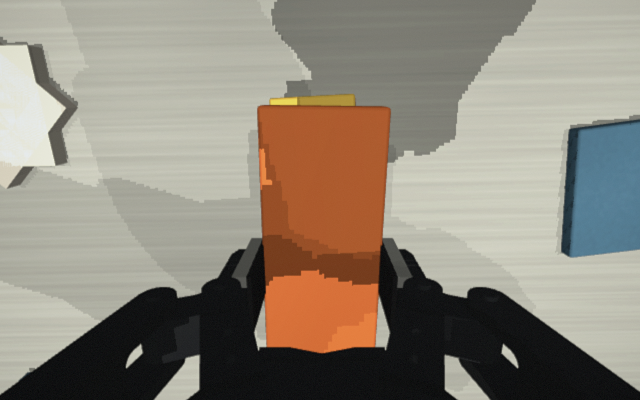

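```bash
python3 - <<'E'
from h import *
c=cam('wrist'); p,Rt=tcp()
e=[atz(c,q,p[2]+.0146) for q in((258,107),(390,107))]
print([np.round(Rt.T@(x-p)*1000,1) for x in e])
go([.42,-.209,.24],np.pi+.046)
E
```

```text
[array([ 66.5, -22.3, -14.6]), array([ 66.6,  25.7, -14.6])]
shift mm [ 116.9 -444.3 -133.3] twist -0.066 z-tilt [-4.e-04 -4.e-04 -1.e+00]
```

Emit:
send_rows:
  steps: [0,0,-40,0,0.4,10,-20,-85,0,0.4,25,-65,-120,-0.066,0.4,40,-115,-133,-0.066,0.4,55,-165,-133,-0.066,0.4,70,-215,-133,-0.066,0.4,85,-265,-133,-0.066,0.4,100,-315,-133,-0.066,0.4,110,-365,-133,-0.066,0.4,116,-410,-133,-0.066,0.4]

```text
time_s: 9.1
position: [0.4234, -0.1597, 0.2396]
tcp_rot: [-3.141, -0.001, -3.095]
wrist_force: [1.1, -0.3, -1.4]
gripper_width: 0.0483
gripper_force: 63.1
```

Emit:
send_rows:
  steps: [0,-30,0,0,0.4,0,-36,0,0,0.4,0,-36,0,0,0.4,0,-36,0,0,0.4]

```text
time_s: 9.5
position: [0.4265, -0.1925, 0.2396]
tcp_rot: [3.141, -0.0, -3.094]
wrist_force: [0.8, -0.2, -1.3]
gripper_width: 0.0486
gripper_force: 63.1
```

```bash
python3 - <<'E'
from h import *
s=env.get_obs(); print(s['position'],s['tcp_rot'],s['joints'].round(2))
go([.42,-.2104,.090],np.pi+.046)
go([.4825,-.2075,.090],np.pi+.046)
E
```

```text
[ 0.42652262 -0.19248366  0.23959545] [ 3.14091642e+00 -2.62407969e-04 -3.09398537e+00] [ 0.97  0.35 -0.83  1.96  0.32  0.96  1.6 ]
shift mm [  7.3 -17.7 149.6] twist 0.002 z-tilt [-3.e-04  7.e-04 -1.e+00]
shift mm [-55.2 -17.8 149.6] twist 0.002 z-tilt [-3.e-04  7.e-04 -1.e+00]
```

Emit:
send_rows:
  steps: [7,-17.5,40,0,0.4,7,-17.5,85,0,0.4,7,-17.5,125,0,0.4,7,-17.5,150,0,0.4,7,-17.5,150,0,0.4,0,-17.5,150,0,0.4,-15,-17.5,150,0,0.4,-35,-17.5,150,0,0.4,-55,-17.5,150,0,0.4,-55,-17.5,150,0,0.4]

```text
time_s: 10.5
position: [0.4859, -0.2079, 0.092]
tcp_rot: [-3.141, 0.005, -3.094]
wrist_force: [-0.2, -0.1, -1.2]
gripper_width: 0.0483
gripper_force: 63.0
```

```bash
python3 - <<'E'
from h import *
s=env.get_obs(); print(s['position'],s['tcp_rot'],s['wrist_force'])
go([.4825,-.2075,.066],np.pi+.046)
E
```

```text
[ 0.48591967 -0.20789939  0.09204993] [-3.14114746  0.00465695 -3.09423343] [-0.17707757 -0.13854864 -1.22009982]
shift mm [ 3.5  0.6 26. ] twist 0.001 z-tilt [ 4.7e-03 -2.0e-04 -1.0e+00]
```

Emit:
send_rows:
  steps: [2,0.5,12,0,0.4,2,0.5,22,0,0.4,2,0.5,24,0,0.4,2,0.5,26,0,0.4,2,0.5,28,0,0.4,2,0.5,28,0,0.4]

```text
time_s: 11.1
position: [0.4801, -0.2083, 0.0617]
tcp_rot: [3.142, -0.0, -3.095]
wrist_force: [0.1, 0.2, -1.0]
gripper_width: 0.0485
gripper_force: 63.1
```

Emit:
send_rows:
  steps: [0,0,1.5,0,0.4,0,0,3,0,0.4,0,0,4.5,0,0.4,0,0,4.5,0,0.4]

```text
time_s: 11.5
position: [0.4801, -0.2082, 0.0571]
tcp_rot: [3.141, -0.0, -3.095]
wrist_force: [-0.3, -0.7, -1.2]
gripper_width: 0.0485
gripper_force: 63.1
```

Emit:
send_rows:
  steps: [0,0,1.5,0,0.4,0,0,3,0,0.4,0,0,4,0,0.4,0,0,4,0,0.4]

```text
time_s: 11.9
position: [0.4803, -0.2083, 0.0552]
tcp_rot: [-3.14, 0.0, -3.095]
wrist_force: [-15.8, 4.5, 52.7]
gripper_width: 0.0483
gripper_force: 69.1
```

Emit:
send_rows:
  steps: [0,0,-1.5,0,0.4,0,0,-2,0,0.4,0,0,-2,0,0.4]

```text
time_s: 12.2
position: [0.4802, -0.2083, 0.0554]
tcp_rot: [-3.142, 0.0, -3.096]
wrist_force: [-1.4, 0.1, 8.3]
gripper_width: 0.0482
gripper_force: 64.2
```

Emit:
send_rows:
  steps: [0,0,0,0,0.65,0,0,0,0,0.7,0,0,0,0,0.85,0,0,0,0,0.9,0,0,0,0,1,0,0,-10,0,1,0,0,-30,0,1,0,0,-60,0,1,0,0,-60,0,1]

```text
time_s: 13.1
position: [0.4817, -0.2086, 0.1188]
tcp_rot: [-3.14, 0.004, -3.095]
wrist_force: [0.1, 0.0, -0.6]
gripper_width: 0.0854
gripper_force: 0.0
```

```bash
python3 - <<'E'
from h import *
s=env.get_obs(); print(s['position'],s['tcp_rot'],s['wrist_force'])
c=cam('wrist'); save(c,'w4')
E
```

```text
[ 0.48174338 -0.20863312  0.11884398] [-3.13964509  0.00408595 -3.09549227] [ 0.12000925  0.02160349 -0.5896955 ]
```

View pics/w4.png

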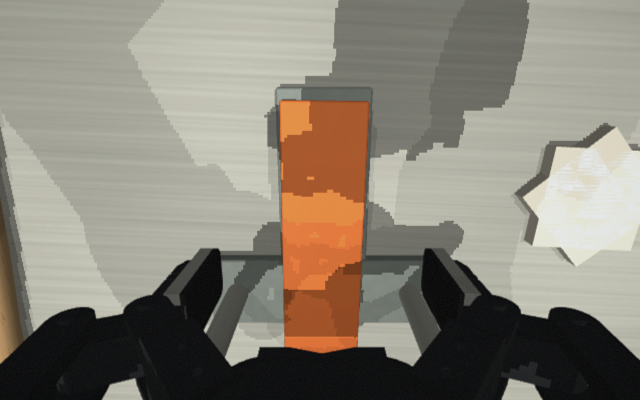

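```bash
python3 - <<'E'
from h import *
c=cam('wrist'); p,Rt=tcp()
e=(atz(c,(280,100),.070)+atz(c,(369,100.5),.070))/2
u=np.array([np.cos(.046),np.sin(.046),0]); print(e, e+.09*u, np.linalg.norm(atz(c,(280,100),.070)-atz(c,(369,100.5),.070)))
go([.485,-.206,.28],np.pi+.046)
E
```

```text
[ 0.41221867 -0.20952504  0.07      ] [ 0.50212347 -0.2053865   0.07      ] 0.04779244026493509
shift mm [  -4.9    2.2 -163.9] twist -0.0 z-tilt [ 1.2e-03 -8.0e-04 -1.0e+00]
```

Emit:
send_rows:
  steps: [0,0,-40,0,0.6,0,0,-85,0,0,-5,2,-130,0,0,-20,3,-135,0,0,-50,3,-135,0,0,-80,3,-135,0,0,-84,3,-135,0,0,-84,3,-135,0,0,-84,3,-135,0,0,-84,3,-135,0,0]

```text
time_s: 14.2
position: [0.5631, -0.2018, 0.2502]
tcp_rot: [-3.141, -0.001, -3.096]
wrist_force: [-0.4, 0.9, 1.4]
gripper_width: -0.0004
gripper_force: 0.0
```

```bash
python3 - <<'E'
from h import *
s=env.get_obs(); print(s['position'],s['tcp_rot'],s['wrist_force'],s['gripper_width'])
go([.5675,-.2035,.167],np.pi+.046)
E
```

```text
[ 0.56311479 -0.201751    0.25022449] [-3.14128369e+00 -6.10302647e-04 -3.09589679e+00] [-0.37440591  0.91375424  1.42713121] -0.0003530267041520077
shift mm [-4.4 -1.9 83.2] twist -0.0 z-tilt [-6.e-04 -3.e-04 -1.e+00]
```

Emit:
send_rows:
  steps: [-4,-2,15,0,0,-4,-2,30,0,0,-4,-2,45,0,0,-4,-2,55,0,0,-4,-2,65,0,0,-4,-2,72,0,0,-4,-2,77,0,0,-4,-2,80,0,0,-4,-2,80,0,0]

```text
time_s: 15.1
position: [0.5679, -0.2032, 0.1702]
tcp_rot: [3.142, -0.0, -3.095]
wrist_force: [-3.1, 1.1, 4.8]
gripper_width: 0.0004
gripper_force: 2.0
```

Emit:
send_rows:
  steps: [0,0,2,0,0,0,0,4,0,0,0,0,4,0,0]

```text
time_s: 15.4
position: [0.5682, -0.2032, 0.1663]
tcp_rot: [3.142, 0.0, -3.095]
wrist_force: [-1.6, -0.6, 4.1]
gripper_width: -0.0001
gripper_force: 2.2
```

Emit:
send_rows:
  steps: [0,0,1.5,0,0,0,0,3,0,0,0,0,3,0,0]

```text
time_s: 15.7
position: [0.5682, -0.2032, 0.1632]
tcp_rot: [3.142, 0.0, -3.095]
wrist_force: [-0.8, -0.2, 4.2]
gripper_width: 0.0001
gripper_force: 2.3
```

Emit:
send_rows:
  steps: [0,0,1,0,0,0,0,1,0,0]

```text
time_s: 15.9
position: [0.5682, -0.2032, 0.163]
tcp_rot: [-3.141, 0.001, -3.095]
wrist_force: [-5.5, 0.3, 16.0]
gripper_width: 0.0
gripper_force: 7.8
```

```bash
python3 -c "
from h import *
go([.55,.235,.25],np.pi-.0212)"
```

```text
shift mm [ -2.  438.5 -87.2] twist 0.067 z-tilt [ 6.e-04 -4.e-04 -1.e+00]
```

Emit:
send_rows:
  steps: [0,0,-20,0,0,0,0,-50,0,0,0,0,-75,0,0,0,35,-87,0.02,0.3,0,80,-87,0.067,1,0,125,-87,0.067,1,0,173,-87,0.067,1,0,221,-87,0.067,1,0,270,-87,0.067,1,0,318,-87,0.067,1]

```text
time_s: 16.9
position: [0.553, 0.1164, 0.2492]
tcp_rot: [3.141, 0.0, 3.121]
wrist_force: [1.0, -0.1, 0.1]
gripper_width: 0.0851
gripper_force: 0.0
```

Emit:
send_rows:
  steps: [0,45,0,0,1,0,85,0,0,1,0,115,0,0,1,0,120,0,0,1,0,120,0,0,1,0,120,0,0,1]

```text
time_s: 17.5
position: [0.5561, 0.2333, 0.2491]
tcp_rot: [-3.141, -0.0, 3.12]
wrist_force: [-0.5, -0.4, -0.4]
gripper_width: 0.0855
gripper_force: 0.0
```

```bash
python3 - <<'E'
from h import *
s=env.get_obs(); print(s['position'],s['tcp_rot'],s['wrist_force'])
c=cam('wrist'); save(c,'w5')
h=cv2.cvtColor(c['color'],cv2.COLOR_RGB2HSV)
m=cv2.inRange(h,(20,120,50),(35,255,255))
ct=max(cv2.findContours(m,0,2)[0],key=cv2.contourArea); print(cv2.approxPolyDP(ct,6,True)[:,0].tolist())
W=cv2.minAreaRect((np.array([atz(c,a,.048)[:2] for a in ct[:,0]])*1000).astype(np.float32)); print(W)
(cx,cy),(a,b),ang=W
yaw=np.deg2rad(ang+(90 if b>a else 0)); yaw=(yaw+np.pi/2)%np.pi-np.pi/2; print(yaw)
C=np.array([cx/1000,cy/1000-.001]); C=C-.02*np.array([np.cos(yaw),np.sin(yaw)])
go([C[0],C[1],.0335],np.pi+yaw)
E
```

```text
[0.55605905 0.233314   0.24905119] [-3.14098429e+00 -1.67018661e-04  3.11982780e+00] [-0.45571104 -0.4402728  -0.43873036]
[[340, 86], [291, 89], [304, 255], [346, 252]]
((563.3395385742188, 232.5736846923828), (177.56484985351562, 49.648712158203125), 1.888936161994934)
0.03296815538679665
shift mm [ 12.8  -2.3 215.7] twist -0.055 z-tilt [ 0.e+00 -6.e-04 -1.e+00]
```

View pics/w5.png

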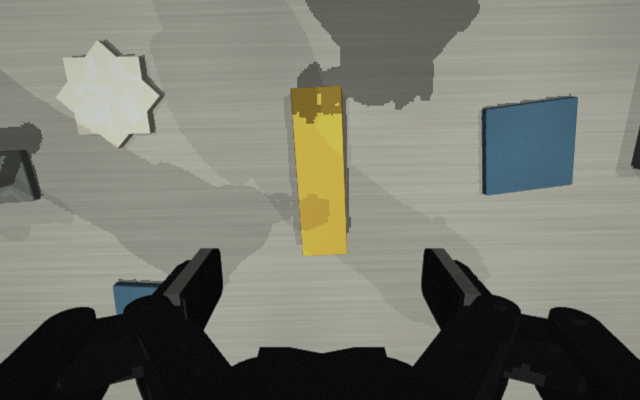

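Emit:
send_rows:
  steps: [13,-2.5,40,-0.055,1,13,-2.5,85,-0.055,1,13,-2.5,130,-0.055,1,13,-2.5,165,-0.055,1,13,-2.5,190,-0.055,1,13,-2.5,205,-0.055,1,13,-2.5,212,-0.055,1,13,-2.5,215.5,-0.055,1,13,-2.5,215.5,-0.055,1,13,-2.5,215.5,-0.055,1]

```text
time_s: 18.55
position: [0.5433, 0.2323, 0.0348]
tcp_rot: [3.141, 0.001, -3.108]
wrist_force: [-0.6, -0.3, -0.5]
gripper_width: 0.0855
gripper_force: 0.0
```

Emit:
send_rows:
  steps: [0,0,0,0,0.55,0,0,0,0,0.4,0,0,0,0,0.4,0,0,0,0,0.4,0,0,0,0,0.4,0,0,0,0,0.4,0,0,0,0,0.4,0,0,0,0,0.4]

```text
time_s: 19.35
position: [0.543, 0.2323, 0.0345]
tcp_rot: [-3.142, 0.001, -3.108]
wrist_force: [-2.1, -2.2, 9.8]
gripper_width: 0.0485
gripper_force: 61.5
```

Emit:
send_rows:
  steps: [0,0,-3,0,0.4,0,0,-8,0,0.4,0,0,-15,0,0.4,0,0,-25,0,0.4,0,0,-40,0,0.4,0,0,-75,0,0.4,0,0,-75,0,0.4,0,0,-75,0,0.4]

```text
time_s: 20.15
position: [0.5433, 0.2322, 0.1101]
tcp_rot: [3.141, 0.002, -3.108]
wrist_force: [-0.8, 0.2, -1.5]
gripper_width: 0.0483
gripper_force: 62.6
```

```bash
python3 - <<'E'
from h import *
s=env.get_obs(); print(s['position'],s['tcp_rot'],s['wrist_force'],s['wrist_torque'])
c=cam('wrist'); save(c,'w6')
h=cv2.cvtColor(c['color'],cv2.COLOR_RGB2HSV)
for lo,hi in(((20,120,50),(35,255,255)),((4,150,60),(16,255,255))):
    m=cv2.inRange(h,lo,hi); cs=cv2.findContours(m,0,2)[0]
    if cs: ct=max(cs,key=cv2.contourArea); print(cv2.contourArea(ct),cv2.boundingRect(ct),cv2.approxPolyDP(ct,5,True)[:,0].tolist())
go([.42,-.2104,.24],np.pi+.046)
E
```

```text
[0.54330311 0.23217121 0.11010175] [ 3.14122506e+00  1.85661755e-03 -3.10772687e+00] [-0.82490706  0.18357063 -1.49343591] [0.00066209 0.03531433 0.01172191]
29235.5 (257, 102, 133, 252) [[258, 103], [268, 347], [319, 353], [374, 347], [388, 104]]
0.0 (351, 102, 9, 1) [[351, 102], [359, 102]]
shift mm [ 137.7 -437.9 -130.8] twist -0.012 z-tilt [ 5.e-04 -1.e-04 -1.e+00]
```

View pics/w6.png

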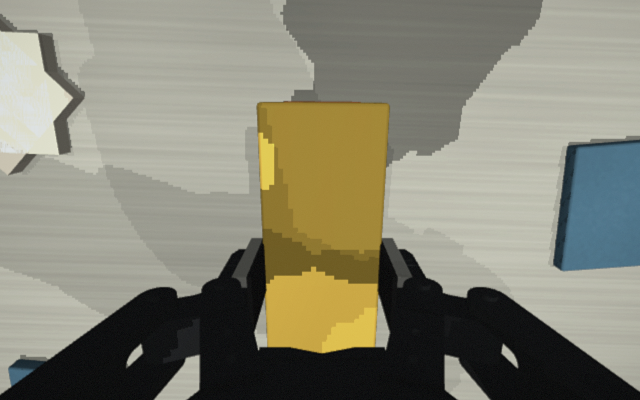

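Emit:
send_rows:
  steps: [0,0,-40,0,0.4,12,-20,-85,0,0.4,30,-65,-120,-0.012,0.4,48,-115,-131,-0.012,0.4,65,-165,-131,-0.012,0.4,82,-215,-131,-0.012,0.4,100,-265,-131,-0.012,0.4,118,-315,-131,-0.012,0.4,132,-365,-131,-0.012,0.4,137,-410,-131,-0.012,0.4]

```text
time_s: 21.2
position: [0.4215, -0.1621, 0.2395]
tcp_rot: [-3.141, -0.001, -3.095]
wrist_force: [1.9, -0.1, -1.9]
gripper_width: 0.0477
gripper_force: 63.2
```

Emit:
send_rows:
  steps: [0,-25,0,0,0.4,0,-28,0,0,0.4,0,-28,0,0,0.4,0,-28,0,0,0.4]

```text
time_s: 21.6
position: [0.4244, -0.1871, 0.2396]
tcp_rot: [3.141, -0.0, -3.094]
wrist_force: [-0.5, 0.1, -0.8]
gripper_width: 0.048
gripper_force: 63.2
```

```bash
python3 - <<'E'
from h import *
s=env.get_obs(); print(s['position'],s['tcp_rot'],s['joints'].round(2))
go([.42,-.2104,.093],np.pi+.046)
go([.483,-.208,.093],np.pi+.046)
E
```

```text
[ 0.42444023 -0.18706077  0.2395724 ] [ 3.14094812e+00 -3.82331822e-04 -3.09395619e+00] [ 0.95  0.34 -0.82  1.97  0.3   0.96  1.6 ]
shift mm [  5.5 -23.2 146.6] twist 0.002 z-tilt [-4.e-04  6.e-04 -1.e+00]
shift mm [-57.6 -23.8 146.5] twist 0.002 z-tilt [-4.e-04  6.e-04 -1.e+00]
```

Emit:
send_rows:
  steps: [6,-23.5,40,0,0.4,6,-23.5,85,0,0.4,6,-23.5,125,0,0.4,6,-23.5,147,0,0.4,6,-23.5,147,0,0.4,0,-23.5,147,0,0.4,-15,-23.5,147,0,0.4,-35,-23.5,147,0,0.4,-58,-23.5,147,0,0.4,-58,-23.5,147,0,0.4]

```text
time_s: 22.6
position: [0.4874, -0.2083, 0.095]
tcp_rot: [-3.141, 0.005, -3.094]
wrist_force: [0.6, 0.3, -0.9]
gripper_width: 0.0485
gripper_force: 63.2
```

Emit:
send_rows:
  steps: [0,0,8,0,0.4,0,0,15,0,0.4,0,0,18,0,0.4,0,0,20,0,0.4,0,0,20,0,0.4]

```text
time_s: 23.1
position: [0.4832, -0.209, 0.0726]
tcp_rot: [3.141, -0.0, -3.095]
wrist_force: [-0.4, 0.4, -1.3]
gripper_width: 0.0483
gripper_force: 63.2
```

Emit:
send_rows:
  steps: [0,0,1,0,0.4,0,0,2,0,0.4,0,0,2,0,0.4]

```text
time_s: 23.4
position: [0.4834, -0.2091, 0.0708]
tcp_rot: [3.142, -0.0, -3.095]
wrist_force: [-1.2, 0.6, -2.4]
gripper_width: 0.0484
gripper_force: 63.2
```

Emit:
send_rows:
  steps: [0,0,0.7,0,0.4,0,0,1.4,0,0.4,0,0,1.4,0,0.4]

```text
time_s: 23.7
position: [0.4835, -0.2091, 0.0704]
tcp_rot: [-3.141, 0.0, -3.096]
wrist_force: [-7.3, 1.8, 22.6]
gripper_width: 0.048
gripper_force: 65.9
```

Emit:
send_rows:
  steps: [0,0,-0.8,0,0.4,0,0,-0.8,0,0.4]

```text
time_s: 23.9
position: [0.4836, -0.2091, 0.0704]
tcp_rot: [-3.141, 0.0, -3.095]
wrist_force: [-2.7, -0.5, 9.6]
gripper_width: 0.0482
gripper_force: 64.3
```

Emit:
send_rows:
  steps: [0,0,0,0,0.65,0,0,0,0,0.7,0,0,0,0,0.85,0,0,0,0,0.9,0,0,0,0,1,0,0,-10,0,1,0,0,-30,0,1,0,0,-60,0,1,0,0,-60,0,1]

```text
time_s: 24.8
position: [0.485, -0.2094, 0.1338]
tcp_rot: [-3.14, 0.004, -3.095]
wrist_force: [0.7, -0.6, -0.1]
gripper_width: 0.0854
gripper_force: 0.0
```

```bash
python3 - <<'E'
from h import *
s=env.get_obs(); print(s['position'],s['tcp_rot'],s['wrist_force'])
c=cam('wrist'); save(c,'w7')
h=cv2.cvtColor(c['color'],cv2.COLOR_RGB2HSV)
m=cv2.inRange(h,(20,120,50),(35,255,255)); ct=max(cv2.findContours(m,0,2)[0],key=cv2.contourArea)
q=cv2.approxPolyDP(ct,5,True)[:,0]; print(q.tolist()); print([atz(c,a,.085).round(4).tolist() for a in q])
E
```

```text
[ 0.48502023 -0.20936381  0.13377769] [-3.13961646  0.00415566 -3.09539188] [ 0.67090464 -0.594346   -0.13407651]
[[281, 98], [286, 347], [319, 353], [357, 347], [368, 100]]
[[0.4163, -0.2337, 0.085], [0.577, -0.2281, 0.085], [0.5808, -0.2058, 0.085], [0.5747, -0.1805, 0.085], [0.4151, -0.1867, 0.085]]
```

View pics/w7.png

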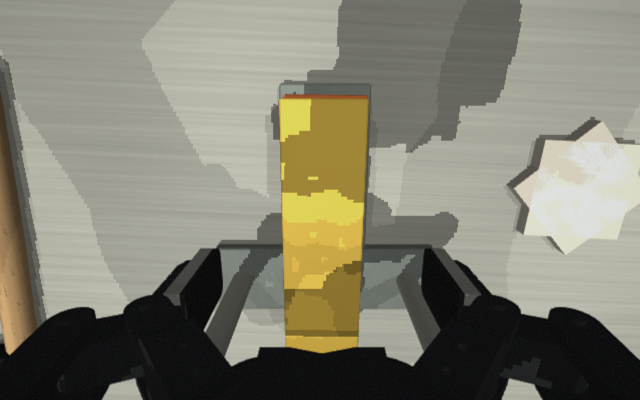

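Emit:
send_rows:
  steps: [0,0,-40,0,0.6,0,0,-80,0,0,0,2,-118,0,0,-20,3,-118,0,0,-50,3,-118,0,0,-80,3,-118,0,0,-84,3,-118,0,0,-84,3,-118,0,0,-84,3,-118,0,0,-84,3,-118,0,0]

```text
time_s: 25.85
position: [0.5664, -0.2025, 0.2482]
tcp_rot: [-3.141, -0.0, -3.096]
wrist_force: [-0.1, 0.1, 0.4]
gripper_width: -0.0003
gripper_force: 0.0
```

```bash
python3 - <<'E'
from h import *
s=env.get_obs(); print(s['position'],s['gripper_width'])
go([.568,-.2035,.180],np.pi+.046)
E
```

```text
[ 0.56639341 -0.20251808  0.24823409] -0.00025122585247758125
shift mm [-1.6 -1.  68.2] twist -0.0 z-tilt [-4.e-04 -4.e-04 -1.e+00]
```

Emit:
send_rows:
  steps: [-1,-1,15,0,0,-1,-1,30,0,0,-1,-1,45,0,0,-1,-1,55,0,0,-1,-1,62,0,0,-1,-1,67,0,0,-1,-1,67,0,0]

```text
time_s: 26.55
position: [0.5681, -0.2031, 0.1807]
tcp_rot: [3.141, -0.001, -3.095]
wrist_force: [-2.7, -1.0, 4.4]
gripper_width: 0.0
gripper_force: 1.7
```

Emit:
send_rows:
  steps: [0,0,1.5,0,0,0,0,3,0,0,0,0,3,0,0]

```text
time_s: 26.85
position: [0.5684, -0.2031, 0.1783]
tcp_rot: [-3.142, 0.0, -3.095]
wrist_force: [-1.9, -0.4, 3.7]
gripper_width: 0.0
gripper_force: 1.8
```

Emit:
send_rows:
  steps: [0,0,1,0,0,0,0,2,0,0,0,0,2,0,0]

```text
time_s: 27.15
position: [0.5683, -0.2031, 0.1762]
tcp_rot: [3.142, 0.0, -3.095]
wrist_force: [-0.5, 0.6, 4.3]
gripper_width: 0.0001
gripper_force: 1.9
```

Emit:
send_rows:
  steps: [0,0,1,0,0,0,0,2,0,0,0,0,2,0,0]

```text
time_s: 27.45
position: [0.5684, -0.2031, 0.1749]
tcp_rot: [-3.141, 0.0, -3.095]
wrist_force: [-5.5, 0.7, 15.9]
gripper_width: 0.0001
gripper_force: 7.8
```

Emit:
send_rows:
  steps: [0,0,0,0,0,0,0,0,0,0,0,0,0,0,0,0,0,0,0,0,0,0,0,0,0]

```text
time_s: 27.95
position: [0.5684, -0.2031, 0.1749]
tcp_rot: [-3.141, 0.0, -3.095]
wrist_force: [-5.2, 0.9, 16.1]
gripper_width: -0.0
gripper_force: 7.9
```

Emit:
send_rows:
  steps: [0,0,-10,0,0,0,0,-20,0,0,0,0,-30,0,0,0,0,-40,0,0,0,0,-65,0,0,0,0,-100,0,0,0,0,-100,0,0,0,0,-100,0,0,0,0,-100,0,0]

```text
time_s: 28.85
position: [0.5679, -0.2032, 0.2736]
tcp_rot: [3.141, -0.001, -3.096]
wrist_force: [-0.1, -0.7, 0.2]
gripper_width: 0.0001
gripper_force: 0.0
```

```bash
python3 - <<'E'
from h import *
s=env.get_obs(); print(s['position'],s['wrist_force'])
c=cam('scene')
print([(d['centre'],d['score'],atz(c,d['centre'],.213)) for d in env.tip_of('button_top',c)[:1]])
h=cv2.cvtColor(c['color'],cv2.COLOR_RGB2HSV)
w=cam('wrist'); h=cv2.cvtColor(w['color'],cv2.COLOR_RGB2HSV)
for n,lo,hi in(('y',(20,120,50),(35,255,255)),('o',(4,150,60),(16,255,255))):
    m=cv2.inRange(h,lo,hi); cs=cv2.findContours(m,0,2)[0]
    if cs: ct=max(cs,key=cv2.contourArea); q=cv2.approxPolyDP(ct,4,True)[:,0]; print(n,q.tolist(),[atz(w,a,.085).round(3).tolist() for a in q])
save(w,'w8')
E
```

```text
[ 0.56789289 -0.20323764  0.273614  ] [-0.09012375 -0.70274636  0.15406325]
[([252.3, 173.8], 0.59, array([ 0.57151995, -0.20552338,  0.213     ]))]
y [[293, 2], [295, 170], [342, 171], [348, 5]] [[0.418, -0.234, 0.085], [0.567, -0.229, 0.085], [0.566, -0.182, 0.085], [0.418, -0.186, 0.085]]
```

View pics/w8.png

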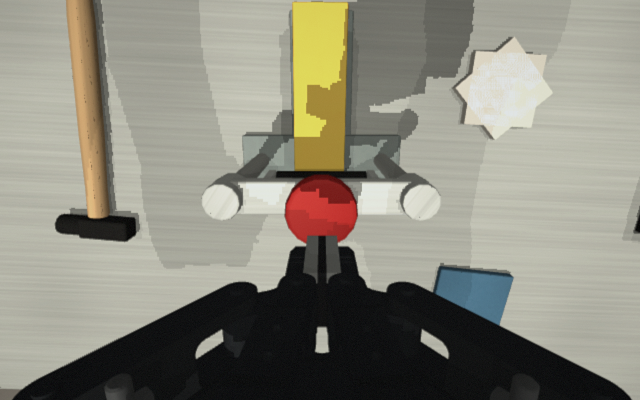

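The pack is square on the bed. In the scene camera the button is back at (252,174), its starting pixel, so the gate is up. The arm is clear of everything.

```bash
python3 -c "
from station import env
print(env.job_done())"
```

```text
the job is handed in; nothing more can be done
None
```

Job handed in, verdict not shown: two plates lie square on the bed, the last press pinched them about 12 mm above the bottom of the stroke, the gate sprang back up, and one spare plate is still on the pile.

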